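# Dress the front display of the flea-market stall

### The arm

A 6-joint arm with a two-finger parallel gripper is mounted at the origin on the work surface. World frame = base frame: x ahead of the robot, y to its left, z up, the work surface at z = 0. Lengths are in m, angles in degrees, forces in N, time in s.
With the tool pointing down it reaches from about 0.35 to 0.85 m from the base axis. Payload 8.1 kg.
Tool frame: the origin (TCP) lies midway between the tips of the shut fingers; the grasp point (between the pads) lies 19 mm behind it; z points along the fingers, y is the line along which they close (so a half turn about z gives the same grasp; the last joint's range is limited). The gripper opens to 93 mm and grips with 3 to 60 N. Pads are 15 mm wide; open, the fingers measure 128 mm over their backs; the gripper's body (75 mm by 188 mm) begins 65 mm behind the grasp point.
Start: joints at [-75.481, 7.471, 85.268, -0, 87.261, -4.893], TCP at [0.199, -0.566, 0.219] pointing down, gripper open.
Joint ranges: [-169.43, 169.43], [-51.17, 129.36], [1.28, 143.12], [-76.62, 256.62], [0, 156.53], [-152.29, 152.29]. Speed limits (degrees/s): [136.94, 136.94, 159.86, 180, 180, 180].

### API

Orientations are given as a 3x3 rotation matrix whose columns are the frame's x, y, z axes.
In Python, from bench import monitor, eyes, ticket gives the robot as it stands.
- The arm moves only by the shell command python3 -m jog 'ROWS' [FORCE]. ROWS is JSON, a list of rows, each an object of numbers: "tx", "ty", "tz": the shift along the tool's x, y, z in mm; "twist": the turn about the tool's z in rad; "gripper": the closure in counts, from 0 (fully open) to 255 (shut). A call has 1 to 5 rows; each row is the pose to reach, as a shift and turn from the pose commanded when the call began, along the tool's axes at that moment; what a row does not reach only later rows make up. A row lasts 1/10 s, in which the tool goes at most 50 mm and 8.59 degrees, less where a joint would pass 70% of its speed; a pose out of reach is approached as far as the arm can. A call with a gripper value outside its range is refused whole. The fingers move at their own pace and stop on an object; FORCE is the grip in N (left out, the last holds). Time passes only in rows, so rows that repeat a pose let the fingers close. It gives the time, the measured TCP pose, the force, the opening and the grip force at its end, in the units of the state.
- monitor.read_state(): the state, without advancing time (a new reading comes with each control period).
- eyes.get_image(name): name is "scene" or "top"; returns a dict with "frame" (480x640x3 uint8, blue, green, red), "z_map" (480x640 float32, m along the optical axis (not along the pixel's ray), 0 where there is no reading), "fov_y" (degrees; the focal length in pixels is half the picture's height over the tangent of half this angle, whatever the lens; pixels are square), "cx", "cy" (the principal point, pixels), "k1" (the pictures are not rectified: a ray, as slopes to the right and down, at radius r is drawn at 1 + k1 r^2 times it, then the intrinsics apply), "R" (3x3) and "t" (3): a world point X has camera coordinates R X + t. Camera axes: x right, y down, z forward; pixel columns grow to the right and rows downward; lengths in m; the calibration is good to about 2 mm. A picture is of the moment at which its call begins.
- ticket.sign_off(): hands the job in; it is judged then, once.
The state is a dict: "clock": time; "joints": joint angles; "qd": joint speeds; "joint_torque": joint torques, N m; "eef_pos": TCP position; "orientation": TCP orientation; "wrist_force": force on the tool from outside, world axes, zero at the start; "ft_torque": the same for the moment, N m; "width": finger opening in m; "grasp_force": force on a finger pad.
Only numpy, scipy, OpenCV 4.12 (cv2) and the standard library are available. Lean on these libraries where they do the work, as an engineer would, in place of code of your own. Each camera call takes 0.05 s, during which the arm holds its last target. There are 200 camera calls.

### The job

Dress the front of the market stall: stand the blue vase exactly midway between the brass candlestick and the cream figurine, set the jewellery box in the middle of the marble plinth, square with the plinth's edges, with the green perfume bottle upright in the middle of its lid, and park the yellow toy car on the table on the plinth's left as the robot sees it, centred on and parallel to that left-hand edge with a 5 cm gap between car and plinth. Do not tip over the vase or the bottle, and leave everything else (the candlestick, the figurine, the amber vase, the bell, the mug) standing where it is.

Things in the scene. Friction and masses are not known exactly. Their poses are not given: they have to be found in the camera images.
- blue_vase: Cobalt-blue ceramic vase with white bands, about 0.25 kg, loose, 110 mm tall: round belly 64 mm across between 22 and 42 mm up, above 64 mm a straight round neck 40 mm across up to the top. Origin: centre of the underside, z up.
- jewel_box: Closed mahogany-red jewellery box with brass trim and a flat lid, loose, about 0.2 kg: 80 mm long (its x), 56 mm wide (its y), 35 mm high. The lid does not open. Origin: centre of the underside, z up.
- perfume: Green glass perfume bottle, loose, about 0.12 kg: round body 36 mm across up to 44 mm, then narrow brass neck and pointed stopper, 76 mm tall in all. Origin: centre of the underside, z up.
- toy_car: Yellow toy car, loose, about 0.15 kg: 88 mm long (its x, bonnet at +x), 40 mm wide (its y), body sides from 6 to 24 mm up, narrower cabin up to 38 mm. The wheels do not turn. Origin: midway between the wheels at table level, z up.
- plinth: Square white marble plinth with a brass line round its foot, fixed, 120 x 120 mm and 30 mm high, empty at the start. Origin: centre of the underside; its x is the one of its edge directions that points away from the robot (within about 25 degrees of world x), its y points to its left-hand side as the robot sees it, z up. The ground on its left is free.
- candlestick: Brass candlestick, heavy (0.9 kg), loose, stays where it is: round foot 72 mm across, thin stem, 140 mm tall. Origin: centre of the underside. It stands 260 mm from the figurine, centre to centre, with nothing between them.
- figurine: Cream porcelain figurine of a standing lady on a round base 68 mm across, 124 mm tall, 0.8 kg, loose, stays where it is. Origin: centre of the underside.
- amber_vase: Amber-orange vase with brass bands, the same shape as the blue one; stays where it is. Standing among the things to be moved. 110 mm tall: round belly 64 mm across between 22 and 42 mm up, above 64 mm a straight round neck 40 mm across up to the top. Origin: centre of the underside, z up.
- bell: Small copper hand bell with a wooden handle, 44 mm across, 60 mm tall, loose, stays where it is. Origin: centre of the underside.
- mug: Grey pewter mug, 72 mm across, 85 mm tall, with a handle, loose, stays where it is. Origin: centre of the underside.
Mind the look-alikes: they are no part of the job. There is more than one size of the perfume; the job needs the largest.

How it is judged (in metres and radians):
At the end, for the whole second after the job is handed in: Vase 15 mm from midway, box 12 mm from plinth centre, bottle 12 mm from lid centre, car 15 mm from its spot (130 mm left of plinth centre); box and car square to plinth within 0.2 rad; all upright (0.1 rad), released, at rest; the other five upright, within 15 mm of their start (y of blue_vase in the frame of candlestick between -0.015 and 0.015 m and horizontal distance between blue_vase and candlestick between 0.115 and 0.145 m and horizontal distance between blue_vase and figurine between 0.115 and 0.145 m and height (world z) of each of blue_vase, toy_car below 0.008 m and x of jewel_box in the frame of plinth between -0.012 and 0.012 m and y of jewel_box in the frame of plinth between -0.012 and 0.012 m and z of jewel_box in the frame of plinth between 0.025 and 0.035 m and (angle between the x axis of jewel_box and the x axis of plinth, either way round below 0.2 rad or angle between the x axis of jewel_box and the y axis of plinth, either way round below 0.2 rad) and horizontal distance between perfume and jewel_box below 0.012 m and z of perfume in the frame of jewel_box between 0.03 and 0.04 m and x of toy_car in the frame of plinth between -0.015 and 0.015 m and y of toy_car in the frame of plinth between 0.115 and 0.145 m and angle between the x axis of toy_car and the x axis of plinth, either way round below 0.2 rad and angle between each of blue_vase, jewel_box, perfume, toy_car, candlestick, figurine, amber_vase, bell, mug's own z axis and vertical below 0.1 rad and linear speed of each of blue_vase, jewel_box, perfume, toy_car below 0.02 m/s and angular speed of each of blue_vase, jewel_box, perfume, toy_car below 0.2 rad/s); the robot touches nothing.
It fails at once if the candlestick or the figurine is shifted by more than 15 mm or tipped (distance of any of candlestick, figurine from where it was at the start of the episode above 0.015 m or angle between any of candlestick, figurine's own z axis and vertical above 0.35 rad).
It fails at once if the amber vase, the bell or the mug is shifted by more than 15 mm or tipped (distance of any of amber_vase, bell, mug from where it was at the start of the episode above 0.015 m or angle between any of amber_vase, bell, mug's own z axis and vertical above 0.35 rad).
It fails at once if the blue vase or the perfume bottle is tipped over (more than 35 degrees) (angle between any of blue_vase, perfume's own z axis and vertical above 0.6 rad).
It also fails if it takes over 120 s, if anything falls off the work surface, if the arm or the gripper's body presses on something with over 40 N, if the wrist force passes 120 N, or if a joint passes its speed limit or range.

## Working session

There is one attempt and no reset: what is moved stays moved. The work goes in short steps, Python scripts to look and compute and a shell command to move; the robot and the scene stay as the last step left them, time stands still between calls to the robot, and variables do not carry over. Pictures are saved under pics/ and viewed, at most 14 in all, crops included, and the job is handed in when it is done.

```bash
mkdir -p pics; ls
python3 - <<'E'
from bench import monitor, eyes
import cv2, numpy as np
print(monitor.read_state())
for n in("scene","top"):
    d=eyes.get_image(n); cv2.imwrite(f"pics/{n}0.png",d["frame"]); np.savez(f"{n}0.npz",**d)
    print(n,{k:d[k] for k in("fov_y","cx","cy","k1","R","t")},(d["z_map"]>0).mean())
E
```

```text
pics
{'clock': 0.0, 'joints': array([-7.54820960e+01,  7.51493947e+00,  8.53299911e+01, -9.28589983e-06,
        8.72616407e+01, -4.89138910e+00]), 'qd': array([-0.05078436,  0.03730365,  0.01478653,  0.01299553,  0.00581448,
       -0.0379711 ]), 'joint_torque': array([ 9.41469102e-05, -5.59846866e+01, -4.91758025e+01,  7.68182008e-02,
        3.51621467e-02, -2.10824537e-04]), 'eef_pos': array([ 0.19928049, -0.5653262 ,  0.21758239]), 'orientation': array([[ 9.43168805e-01,  3.32313689e-01, -4.66430653e-04],
       [ 3.32313979e-01, -9.43167099e-01,  1.80058559e-03],
       [ 1.58437192e-04, -1.85325758e-03, -9.99998270e-01]]), 'wrist_force': array([-0.36613328, -0.04683352,  0.65172678]), 'ft_torque': array([-0.03280448, -0.07403481, -0.06708835]), 'grasp_force': 0.0, 'width': 0.0928729931154522}
scene {'fov_y': 52.97965101217396, 'cx': 321.1064676778319, 'cy': 233.81989050352988, 'k1': 0.022190245920134206, 'R': array([[-0.77996517,  0.62562149, -0.01587693],
       [ 0.46214837,  0.55868509, -0.68868705],
       [-0.42198722, -0.54448941, -0.72488486]]), 't': array([ 0.39154578, -0.23706386,  1.17307468])} 0.9959016927083333
top {'fov_y': 54.16153916737978, 'cx': 324.9999793658278, 'cy': 231.77736308030825, 'k1': -0.009394933668729942, 'R': array([[-0.01620578, -0.99979866,  0.01183262],
       [-0.99390816,  0.01481779, -0.10921084],
       [ 0.10901352, -0.01353038, -0.99394818]]), 't': array([0.03212129, 0.51898947, 0.91413309])} 0.9958951822916666
```

View pics/top0.png

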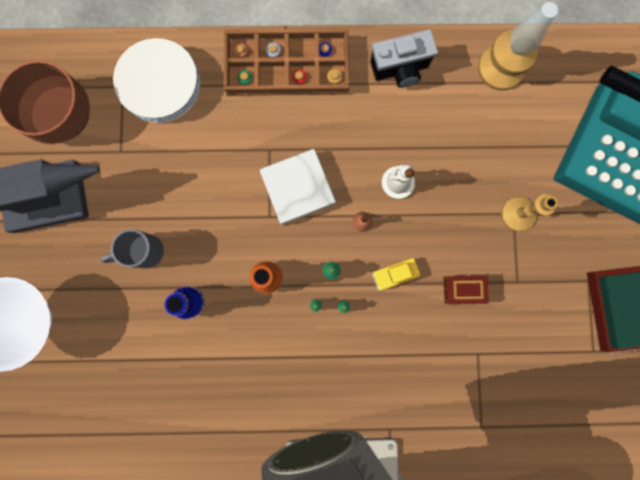

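View pics/scene0.png

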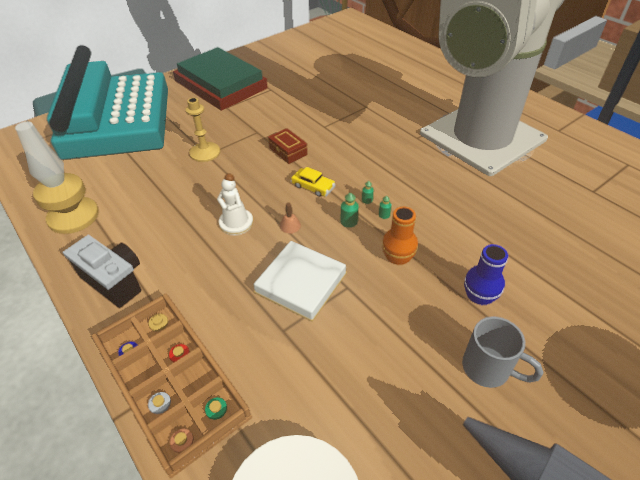

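Top view: blue vase (185,303), amber (265,277), large bottle (331,270) with small ones at (316,305) and (344,307), car (396,274), box (466,290), plinth (297,186), bell (362,221), figurine (398,181), candlestick (520,213), mug (136,248). The scene view agrees. Next I'll measure from both views.

```bash
cat > h.py <<'E'
import numpy as np, cv2
from bench import monitor, eyes
def grab(n):
    return dict(eyes.get_image(n))
def K(d):
    f=240/np.tan(np.radians(d["fov_y"])/2); return f
def cloud(d):
    """HxWx3 world points from the depth picture"""
    f=K(d); v,u=np.mgrid[:480,:640].astype(float)
    p=np.stack([(u-d["cx"])/f,(v-d["cy"])/f],-1).reshape(-1,1,2)
    s=cv2.undistortPoints(p,np.eye(3),np.array([d["k1"],0,0,0,0.])).reshape(480,640,2)
    z=d["z_map"][...,None]
    c=np.concatenate([s*z,z],-1)
    w=(c-d["t"])@d["R"]; w[d["z_map"]<=0]=np.nan
    return w
def ray(d,u,v):
    f=K(d);p=np.array([[[(u-d["cx"])/f,(v-d["cy"])/f]]])
    s=cv2.undistortPoints(p,np.eye(3),np.array([d["k1"],0,0,0,0.])).ravel()
    o=-d["R"].T@d["t"]; r=d["R"].T@np.array([s[0],s[1],1]); return o,r
def at(d,u,v,z):
    o,r=ray(d,u,v); return o+r*(z-o[2])/r[2]
def circ(p):
    A=np.c_[2*p,np.ones(len(p))]; x=np.linalg.lstsq(A,(p**2).sum(1),rcond=None)[0]
    return x[:2],np.sqrt(x[2]+x[:2]@x[:2])
E
python3 - <<'E'
from h import *
px=dict(plinth=(297,186),blue=(185,303),amber=(265,277),perf=(331,270),s1=(316,305),s2=(344,307),car=(396,274),box=(466,290),bell=(362,221),fig=(398,181),cand=(520,213),mug=(136,248))
D={n:dict(np.load(n+"0.npz")) for n in("top","scene")}
C={n:cloud(D[n]) for n in D}
for n in C: 
    w=C[n].reshape(-1,3); m=(w[:,0]>.3)&(w[:,0]<.7)&(abs(w[:,1])<.3)&(abs(w[:,2])<.008); print(n,"table z",np.nanmedian(w[m,2]),w[m,2].std())
for k,(u,v) in px.items():
    c=C["top"][v,u][:2]
    for n in C:
        w=C[n].reshape(-1,3); r=.1 if k=="plinth" else .045
        if k in("perf","s1","s2"): r=.026
        m=(np.hypot(*(w[:,:2]-c).T)<r)&(w[:,2]>.008)
        p=w[m]; zt=np.percentile(p[:,2],98); 
        q=p[p[:,2]<.06] if k not in("plinth","box") else p[p[:,2]>zt-.006]
        R=cv2.minAreaRect(q[:,:2].astype(np.float32)*1000)
        cc,rr=circ(q[(q[:,2]<.045),:2])
        print(k,n,len(p),"seed",c.round(3),"top",zt.round(4),"max",p[:,2].max().round(3),"rect",np.round(R[0],1),np.round(R[1],1),round(R[2],1),"circ",cc.round(4),rr.round(4))
E
```

```text
top table z 0.0014306287213918935 0.0017450250455047925
scene table z -0.0006540878114831925 0.0014668552605251962
plinth top 3511 seed [0.613 0.079] top 0.0346 max 0.037 rect [614.9  78. ] [120.  119.8] 20.7 circ [0.6147 0.0786] 0.0485
plinth scene 4185 seed [0.613 0.079] top 0.0316 max 0.034 rect [611.8  79.4] [122.5 120.2] 20.3 circ [0.6131 0.0813] 0.049
blue top 1018 seed [0.385 0.279] top 0.1139 max 0.115 rect [385.5 289.5] [63.8 51.3] 6.9 circ [0.3845 0.2962] 0.0313
blue scene 1659 seed [0.385 0.279] top 0.1109 max 0.113 rect [391.9 297.5] [45.4 58.3] 19.9 circ [0.3844 0.2965] 0.0284
amber top 861 seed [0.43  0.135] top 0.1141 max 0.117 rect [431.8 140. ] [63.2 62.6] 44.4 circ [0.4314 0.1405] 0.0313
amber scene 1490 seed [0.43  0.135] top 0.1108 max 0.112 rect [436.6 149.2] [43.1 63.5] 40.8 circ [0.4284 0.1418] 0.0304
perf top 246 seed [0.441 0.015] top 0.0782 max 0.08 rect [443.3  13.7] [31.3 33.2] 89.0 circ [0.4432 0.0133] 0.0165
perf scene 464 seed [0.441 0.015] top 0.074 max 0.077 rect [441.6  15.5] [31.7 35. ] 43.6 circ [0.44   0.0137] 0.0167
s1 top 123 seed [0.375 0.044] 
[... 1202 characters left out ...]
.12 ] top 0.1236 max 0.127 rect [ 620.5 -126. ] [67.9 61.2] 54.3 circ [ 0.6243 -0.1284] 0.0285
fig scene 1263 seed [ 0.613 -0.12 ] top 0.1204 max 0.125 rect [ 623.9 -121.9] [56.5 66.6] 61.1 circ [ 0.6197 -0.1289] 0.026
cand top 1246 seed [ 0.551 -0.371] top 0.1434 max 0.146 rect [ 553.9 -377. ] [69.1 68.3] 20.6 circ [ 0.5544 -0.3782] 0.0245
cand scene 773 seed [ 0.551 -0.371] top 0.1399 max 0.142 rect [ 553.4 -379. ] [60.7 63.2] 39.5 circ [ 0.5532 -0.3787] 0.02
mug top 807 seed [0.494 0.411] top 0.0874 max 0.091 rect [495.2 412.4] [47.7 77.7] 67.0 circ [0.4909 0.41  ] 0.0215
mug scene 2216 seed [0.494 0.411] top 0.0845 max 0.086 rect [493.6 411. ] [64.4 70.6] 75.4 circ [0.4874 0.4002] 0.0336
```

```bash
cat > plan.py <<'E'
# plan.py x,y,z,psi ... : world TCP waypoints (mm, heading of tool x in deg) -> end shift of each 5-row call (tool axes at its start)
import sys, numpy as np
from bench import monitor
s=monitor.read_state(); p=s["eef_pos"]*1000; R=s["orientation"]
step=float(sys.argv[1])
psi=np.degrees(np.arctan2(R[1,0],R[0,0])); print("now",p.round(1),"psi",psi.round(1),"w",round(s["width"]*1000,1))
Rz=lambda a:np.array([[np.cos(a),-np.sin(a),0],[np.sin(a),np.cos(a),0],[0,0,1]])
for a in sys.argv[2:]:
    *g,q=map(float,a.split(",")); g=np.array(g); d=g-p; dq=(q-psi+180)%360-180
    n=max(1,int(np.ceil(max(np.linalg.norm(d)/step,abs(dq)/8)/5)))
    print("to",a,n,"calls")
    for i in range(n):
        print("  ",(R.T@d/n).round(1)," twist",round(-np.radians(dq/n),3)); R=Rz(np.radians(dq/n))@R
    p,psi=g,q
E
python3 plan.py 45 399,-254,150,89.5 399,-254,5,89.5
```

```text
now [ 199.3 -565.4  217.7] psi 19.4 w 92.9
to 399,-254,150,89.5 2 calls
   [ 145.9 -113.6   34.1]  twist -0.612
   [184.7  -9.2  33.9]  twist -0.612
to 399,-254,5,89.5 1 calls
   [ -0.    0.2 145. ]  twist -0.0
```

```bash
python3 -m jog '[{"tx":73,"ty":-57,"tz":17,"twist":-0.3},{"tx":146,"ty":-114,"tz":34,"twist":-0.612},{"tx":146,"ty":-114,"tz":34,"twist":-0.612},{"tx":146,"ty":-114,"tz":34,"twist":-0.612},{"tx":146,"ty":-114,"tz":34,"twist":-0.612}]'
python3 -m jog '[{"tx":185,"ty":-9,"tz":34,"twist":-0.612},{"tx":185,"ty":-9,"tz":34,"twist":-0.612},{"tx":185,"ty":-9,"tz":34,"twist":-0.612},{"tx":185,"ty":-9,"tz":34,"twist":-0.612},{"tx":185,"ty":-9,"tz":34,"twist":-0.612}]'
python3 plan.py 45 399,-254,150,89.5 399,-254,5,89.5
```

```text
now [ 199.3 -565.4  217.7] psi 19.4 w 92.9
to 399,-254,150,89.5 2 calls
   [ 145.9 -113.6   34.1]  twist -0.612
   [184.7  -9.2  33.9]  twist -0.612
to 399,-254,5,89.5 1 calls
   [ -0.    0.2 145. ]  twist -0.0invalid input
invalid input
```

```bash
python3 -m jog '[{"tx":73,"ty":-57,"tz":17,"twist":-0.3,"gripper":0},{"tx":146,"ty":-114,"tz":34,"twist":-0.612,"gripper":0},{"tx":146,"ty":-114,"tz":34,"twist":-0.612,"gripper":0},{"tx":146,"ty":-114,"tz":34,"twist":-0.612,"gripper":0},{"tx":146,"ty":-114,"tz":34,"twist":-0.612,"gripper":0}]'; python3 -m jog --help;
python3 plan.py 45 399,-254,150,89.5 399,-254,5,89.5
```

```text
clock: 0.6
eef_pos: [0.3009, -0.4056, 0.1829]
orientation: [[0.574, 0.819, -0.001], [0.819, -0.574, 0.004], [0.003, -0.003, -1.0]]
wrist_force: [-0.2, -0.9, -0.1]
width: 0.0934
grasp_force: 0.0
now [ 300.9 -405.6  182.9] psi 55.0 w 93.4
to 399,-254,150,89.5 1 calls
   [180.4  -6.6  33.4]  twist -0.602
to 399,-254,5,89.5 1 calls
   [ -0.4   0.4 145. ]  twist -0.0invalid input: not JSON, or not a number
```

```bash
python3 -m jog '[{"tx":45,"ty":-2,"tz":8,"twist":-0.15,"gripper":0},{"tx":90,"ty":-3,"tz":16,"twist":-0.3,"gripper":0},{"tx":135,"ty":-5,"tz":25,"twist":-0.45,"gripper":0},{"tx":180,"ty":-7,"tz":33,"twist":-0.602,"gripper":0},{"tx":180,"ty":-7,"tz":33,"twist":-0.602,"gripper":0}]'
python3 -m jog '[{"tx":0,"ty":0,"tz":0,"twist":0,"gripper":0},{"tx":0,"ty":0,"tz":0,"twist":0,"gripper":0}]' >/dev/null
python3 plan.py 45 399,-254,5,89.5
python3 - <<'E'
from h import *
d=grab("scene"); cv2.imwrite("pics/s1.png",cv2.resize(d["frame"][60:240,190:430],(720,540)))
E
```

```text
clock: 1.1
eef_pos: [0.3995, -0.2554, 0.1503]
orientation: [[0.01, 1.0, -0.001], [1.0, -0.01, 0.003], [0.003, -0.001, -1.0]]
wrist_force: [-0.6, -0.2, -0.6]
width: 0.0929
grasp_force: 0.0
now [ 397.8 -260.5  151.9] psi 88.8 w 93.1
to 399,-254,5,89.5 1 calls
   [  6.7   1.1 146.9]  twist -0.012
```

View pics/s1.png

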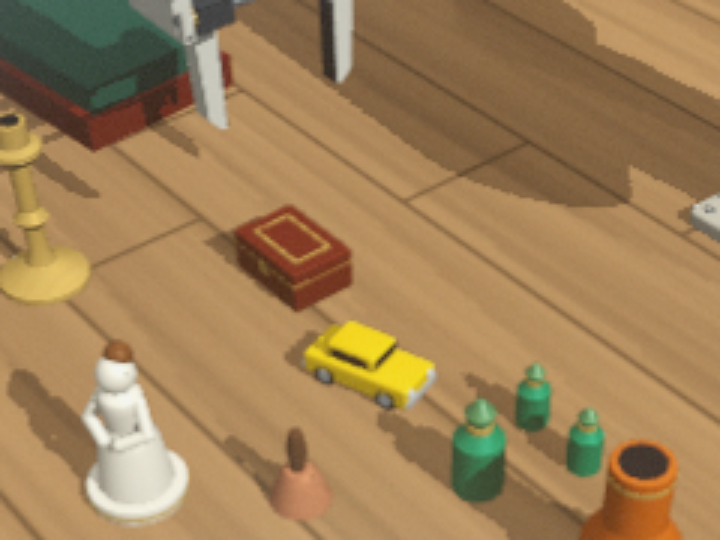

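The fingers are above the box at about (220,120) and (340,80) in the crop, and the box at (295,255) is clear. The measured pose wandered, so I'll check it again.

```bash
for i in 1 2 3; do python3 -m jog '[{"tx":0,"ty":0,"tz":0,"twist":0,"gripper":0}]' | sed -n 1,2p; done; python3 plan.py 45 399,-254,5,89.5;python3 plan.py 45 399,-254,5,89.5
```

```text
clock: 1.45
eef_pos: [0.3976, -0.2607, 0.1519]
clock: 1.55
eef_pos: [0.3977, -0.2603, 0.1518]
clock: 1.65
eef_pos: [0.3978, -0.2599, 0.1517]
now [ 397.8 -259.9  151.7] psi 88.9 w 93.2
to 399,-254,5,89.5 1 calls
   [  6.    1.1 146.7]  twist -0.011
now [ 397.8 -259.9  151.7] psi 88.9 w 93.2
to 399,-254,5,89.5 1 calls
   [  6.    1.1 146.7]  twist -0.011
```

```bash
python3 -m jog '[{"tx":2,"ty":0,"tz":25,"twist":0,"gripper":0},{"tx":4,"ty":1,"tz":50,"twist":-0.01,"gripper":0},{"tx":5,"ty":1,"tz":75,"twist":-0.01,"gripper":0},{"tx":5,"ty":1,"tz":95,"twist":-0.01,"gripper":0},{"tx":5,"ty":1,"tz":95,"twist":-0.01,"gripper":0}]'|sed -n 2p;  for i in 1 2 3 ; do python3 -m jog '[{"tx":0,"ty":0,"tz":0,"twist":0,"gripper":0},{"tx":0,"ty":0,"tz":0,"twist":0,"gripper":0}]' | sed -n 1,2p; done; python3 plan.py 45 399,-254,5,89.5
```

```text
eef_pos: [0.397, -0.2528, 0.0536]
clock: 2.35
eef_pos: [0.4, -0.2551, 0.0581]
clock: 2.55
eef_pos: [0.3999, -0.2549, 0.0578]
clock: 2.75
eef_pos: [0.3994, -0.2544, 0.057]
now [ 399.4 -254.4   57. ] psi 89.5 w 92.8
to 399,-254,5,89.5 1 calls
   [ 0.4 -0.4 52. ]  twist 0.001
```

```bash
python3 -m jog '[{"tx":0,"ty":0,"tz":15,"twist":0,"gripper":0},{"tx":0,"ty":0,"tz":30,"twist":0,"gripper":0},{"tx":0,"ty":0,"tz":42,"twist":0,"gripper":0},{"tx":0,"ty":0,"tz":51,"twist":0,"gripper":0},{"tx":0,"ty":0,"tz":51,"twist":0,"gripper":0}]' 25|sed -n 2p
python3 -m jog '[{"tx":0,"ty":0,"tz":0,"twist":0,"gripper":0},{"tx":0,"ty":0,"tz":0,"twist":0,"gripper":40},{"tx":0,"ty":0,"tz":0,"twist":0,"gripper":80},{"tx":0,"ty":0,"tz":0,"twist":0,"gripper":160},{"tx":0,"ty":0,"tz":0,"twist":0,"gripper":160}]' 
python3 -m jog '[{"tx":0,"ty":0,"tz":0,"twist":0,"gripper":255},{"tx":0,"ty":0,"tz":0,"twist":0,"gripper":255},{"tx":0,"ty":0,"tz":0,"twist":0,"gripper":255},{"tx":0,"ty":0,"tz":0,"twist":0,"gripper":255}]'
python3 plan.py 30 399,-254,160,89.5 613,79,160,110.5 613,79,60,110.5
```

```text
eef_pos: [0.3982, -0.2535, 0.0042]
clock: 3.75
eef_pos: [0.3994, -0.2545, 0.006]
orientation: [[0.008, 1.0, 0.0], [1.0, -0.008, -0.0], [-0.0, 0.0, -1.0]]
wrist_force: [-0.1, 0.3, 0.0]
width: 0.0656
grasp_force: 0.0
clock: 4.15
eef_pos: [0.3991, -0.2543, 0.0058]
orientation: [[0.008, 1.0, -0.0], [1.0, -0.008, 0.0], [0.0, -0.0, -1.0]]
wrist_force: [-1.7, 1.1, 3.2]
width: 0.0559
grasp_force: 25.0
now [ 399.1 -254.3    5.8] psi 89.5 w 55.9
to 399,-254,160,89.5 2 calls
   [  0.2  -0.1 -77.1]  twist 0.0
   [  0.2  -0.1 -77.1]  twist 0.0
to 613,79,160,110.5 3 calls
   [111.6  70.4  -0. ]  twist -0.122
   [102.2  83.4  -0. ]  twist -0.122
   [91.3 95.3 -0. ]  twist -0.122
to 613,79,60,110.5 1 calls
   [ -0.   0. 100.]  twist -0.0
```

Gripped at 55.9 mm. Lift and carry.

```bash
python3 -m jog '[{"tx":0,"ty":0,"tz":-15,"twist":0,"gripper":255},{"tx":0,"ty":0,"tz":-45,"twist":0,"gripper":255},{"tx":0,"ty":0,"tz":-80,"twist":0,"gripper":255},{"tx":0,"ty":0,"tz":-115,"twist":0,"gripper":255},{"tx":0,"ty":0,"tz":-150,"twist":0,"gripper":255}]'|sed -n '2p;5,6p'
python3 -m jog '[{"tx":15,"ty":10,"tz":0,"twist":-0.02,"gripper":255},{"tx":40,"ty":25,"tz":0,"twist":-0.05,"gripper":255},{"tx":65,"ty":41,"tz":0,"twist":-0.08,"gripper":255},{"tx":90,"ty":57,"tz":0,"twist":-0.1,"gripper":255},{"tx":112,"ty":70,"tz":0,"twist":-0.122,"gripper":255}]'|sed -n '2p;5,6p'
python3 -m jog '[{"tx":20,"ty":17,"tz":0,"twist":-0.024,"gripper":255},{"tx":41,"ty":33,"tz":0,"twist":-0.05,"gripper":255},{"tx":61,"ty":50,"tz":0,"twist":-0.073,"gripper":255},{"tx":82,"ty":67,"tz":0,"twist":-0.1,"gripper":255},{"tx":102,"ty":83,"tz":0,"twist":-0.122,"gripper":255}]'|sed -n '2p;5,6p'
python3 plan.py 30 613,79,160,110.5 613,79,80,110.5
```

```text
eef_pos: [0.3989, -0.2539, 0.1565]
width: 0.0558
grasp_force: 25.0
eef_pos: [0.4707, -0.1415, 0.1552]
width: 0.0557
grasp_force: 25.0
eef_pos: [0.5413, -0.0309, 0.1551]
width: 0.0553
grasp_force: 25.0
now [541.3 -30.9 155.1] psi 103.6 w 55.3
to 613,79,160,110.5 1 calls
   [89.9 95.5 -4.9]  twist -0.121
to 613,79,80,110.5 1 calls
   [-0.  0. 80.]  twist -0.0
```

```bash
python3 -m jog '[{"tx":20,"ty":21,"tz":0,"twist":-0.03,"gripper":255},{"tx":40,"ty":42,"tz":0,"twist":-0.06,"gripper":255},{"tx":60,"ty":64,"tz":0,"twist":-0.09,"gripper":255},{"tx":78,"ty":83,"tz":0,"twist":-0.11,"gripper":255},{"tx":90,"ty":95,"tz":0,"twist":-0.121,"gripper":255}]'|sed -n '2p;5,6p'
python3 -m jog '[{"tx":0,"ty":0,"tz":20,"twist":0,"gripper":255},{"tx":0,"ty":0,"tz":40,"twist":0,"gripper":255},{"tx":0,"ty":0,"tz":60,"twist":0,"gripper":255},{"tx":0,"ty":0,"tz":75,"twist":0,"gripper":255},{"tx":0,"ty":0,"tz":80,"twist":0,"gripper":255}]'|sed -n '2p;5,6p'
python3 -m jog '[{"tx":0,"ty":0,"tz":0,"twist":0,"gripper":255},{"tx":0,"ty":0,"tz":0,"twist":0,"gripper":255}]'|sed -n '2p;5,6p'
python3 plan.py 30 613,79,36,110.5
python3 - <<'E'
from h import *
d=grab("scene"); cv2.imwrite("pics/s2.png",cv2.resize(d["frame"][180:340,200:400],(750,600)))
E
```

```text
eef_pos: [0.6128, 0.0795, 0.1548]
width: 0.0558
grasp_force: 25.0
eef_pos: [0.6107, 0.0776, 0.0729]
width: 0.0562
grasp_force: 25.0
eef_pos: [0.6129, 0.0776, 0.0766]
width: 0.0558
grasp_force: 25.0
now [612.9  77.6  76.6] psi 110.5 w 55.8
to 613,79,36,110.5 1 calls
   [ 1.3  0.5 40.6]  twist -0.001
```

View pics/s2.png

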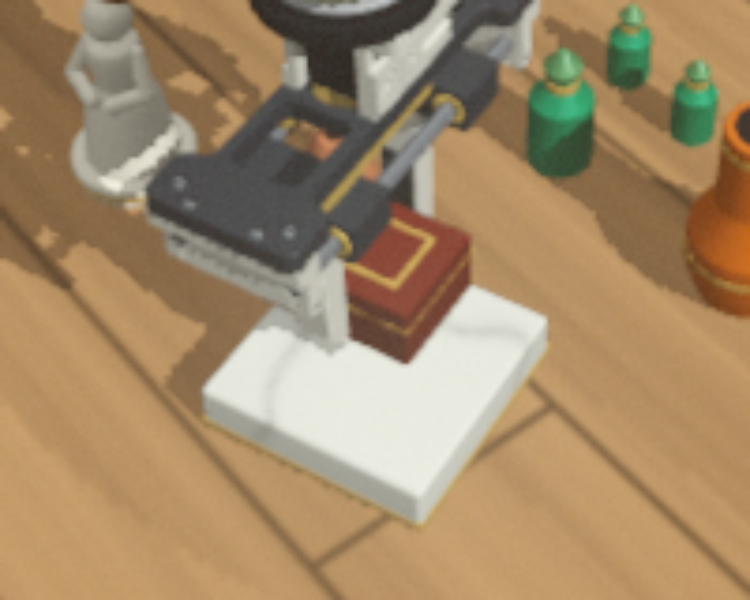

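The box (410,290) hangs level above the plinth and square with it. Lowering it now.

```bash
python3 -m jog '[{"tx":1,"ty":0,"tz":12,"twist":0,"gripper":255},{"tx":1,"ty":1,"tz":24,"twist":0,"gripper":255},{"tx":1,"ty":1,"tz":32,"twist":0,"gripper":255},{"tx":1,"ty":1,"tz":37,"twist":0,"gripper":255},{"tx":1,"ty":1,"tz":40,"twist":0,"gripper":255}]'|sed -n '2p;4,6p'
python3 -m jog '[{"tx":0,"ty":0,"tz":0,"twist":0,"gripper":255},{"tx":0,"ty":0,"tz":0,"twist":0,"gripper":255},{"tx":0,"ty":0,"tz":0,"twist":0,"gripper":255}]'|sed -n '2p;4,6p'
```

```text
eef_pos: [0.6119, 0.0789, 0.0357]
wrist_force: [-17.6, -1.7, 27.1]
width: 0.0556
grasp_force: 25.0
eef_pos: [0.6128, 0.0789, 0.0358]
wrist_force: [-2.4, 0.1, 2.0]
width: 0.0558
grasp_force: 25.0
```

```bash
python3 -m jog '[{"tx":0,"ty":0,"tz":0,"twist":0,"gripper":90},{"tx":0,"ty":0,"tz":0,"twist":0,"gripper":50},{"tx":0,"ty":0,"tz":0,"twist":0,"gripper":50},{"tx":0,"ty":0,"tz":-15,"twist":0,"gripper":50},{"tx":0,"ty":0,"tz":-50,"twist":0,"gripper":50}]'|sed -n '2p;4,6p'
python3 -m jog '[{"tx":0,"ty":0,"tz":-20,"twist":0,"gripper":50},{"tx":0,"ty":0,"tz":-40,"twist":0,"gripper":50},{"tx":0,"ty":0,"tz":-60,"twist":0,"gripper":20}]'|sed -n '2p;4,6p'
python3 plan.py 45 433,-115,145,109.3 433,-115,40,109.3
```

```text
eef_pos: [0.6101, 0.0788, 0.0832]
wrist_force: [0.3, -0.6, 0.2]
width: 0.0745
grasp_force: 0.0
eef_pos: [0.6133, 0.0789, 0.1481]
wrist_force: [-0.2, -0.4, 0.1]
width: 0.0789
grasp_force: 0.0
now [613.3  78.9 148.1] psi 110.5 w 78.9
to 433,-115,145,109.3 2 calls
   [ -59.3 -118.3    1.4]  twist 0.01
   [ -60.5 -117.7    1.4]  twist 0.01
to 433,-115,40,109.3 1 calls
   [ 1.00e-01 -2.00e-01  1.05e+02]  twist -0.0
```

```bash
python3 -m jog '[{"tx":-10,"ty":-20,"tz":0,"twist":0,"gripper":20},{"tx":-24,"ty":-47,"tz":0,"twist":0,"gripper":20},{"tx":-38,"ty":-75,"tz":0,"twist":0,"gripper":20},{"tx":-50,"ty":-100,"tz":0,"twist":0,"gripper":20},{"tx":-60,"ty":-118,"tz":0,"twist":0.02,"gripper":20}]'|sed -n '2p;4,6p'
python3 -m jog '[{"tx":-14,"ty":-28,"tz":0,"twist":0,"gripper":20},{"tx":-28,"ty":-55,"tz":0,"twist":0,"gripper":20},{"tx":-42,"ty":-82,"tz":0,"twist":0,"gripper":20},{"tx":-53,"ty":-104,"tz":0,"twist":0,"gripper":20},{"tx":-60,"ty":-118,"tz":0,"twist":0,"gripper":20}]'|sed -n '2p;4,6p'
python3 -m jog '[{"tx":0,"ty":0,"tz":25,"twist":0,"gripper":20},{"tx":0,"ty":0,"tz":50,"twist":0,"gripper":20},{"tx":0,"ty":0,"tz":70,"twist":0,"gripper":20},{"tx":0,"ty":0,"tz":80,"twist":0,"gripper":20},{"tx":0,"ty":0,"tz":80,"twist":0,"gripper":20}]'|sed -n '2p;4,6p'
python3 -m jog '[{"tx":0,"ty":0,"tz":0,"twist":0,"gripper":20},{"tx":0,"ty":0,"tz":0,"twist":0,"gripper":20}]'|sed -n '2p;4,6p'
python3 plan.py 45 433,-115,4,109.3
python3 - <<'E'
from h import *
d=grab("top"); w=cloud(d).reshape(-1,3)
c=[.613,.079]; r=np.hypot(*(w[:,:2]-c).T)<.06
q=w[r&(w[:,2]>.06)&(w[:,2]<.08)]; print("box",cv2.minAreaRect(q[:,:2].astype(np.float32)*1000))
d=grab("scene");w=cloud(d).reshape(-1,3);r=np.hypot(*(w[:,:2]-c).T)<.06
q=w[r&(w[:,2]>.058)&(w[:,2]<.08)]; print("box",cv2.minAreaRect(q[:,:2].astype(np.float32)*1000))
cv2.imwrite("pics/s3.png",cv2.resize(d["frame"][80:320,220:460],(600,600)))
E
```

```text
eef_pos: [0.5225, -0.0196, 0.1469]
wrist_force: [-0.1, -0.5, 0.5]
width: 0.0857
grasp_force: 0.0
eef_pos: [0.431, -0.1154, 0.1469]
wrist_force: [-0.2, -0.1, -0.7]
width: 0.0859
grasp_force: 0.0
eef_pos: [0.431, -0.1139, 0.0651]
wrist_force: [-0.2, -0.4, 0.4]
width: 0.0858
grasp_force: 0.0
eef_pos: [0.4329, -0.1145, 0.0672]
wrist_force: [0.2, -0.3, 0.8]
width: 0.0861
grasp_force: 0.0
now [ 432.9 -114.5   67.2] psi 109.3 w 86.1
to 433,-115,4,109.3 1 calls
   [-0.4 -0.1 63.2]  twist 0.0
box ((616.0205078125, 76.26974487304688), (56.99061965942383, 79.9243392944336), 21.114744186401367)
box ((613.4226684570312, 77.5550765991211), (57.95505142211914, 80.80476379394531), 21.284955978393555)
```

View pics/s3.png

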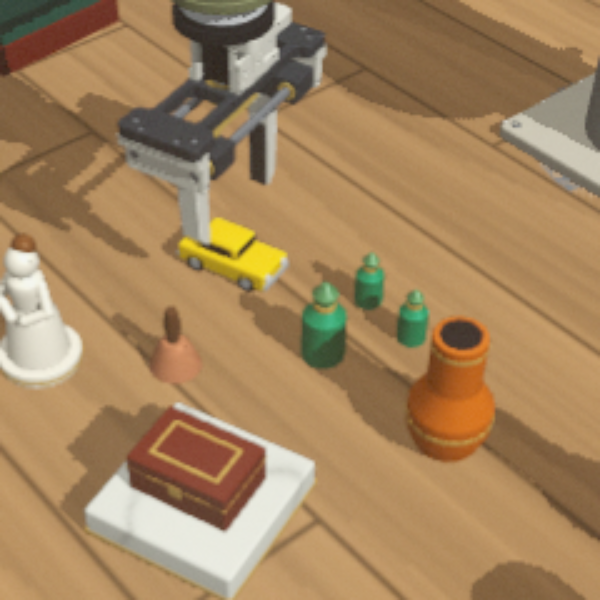

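The box sits central and square, within about 2 mm, and the fingers straddle the car at (235,250). Gripping the car.

```bash
python3 -m jog '[{"tx":0,"ty":0,"tz":20,"twist":0,"gripper":20},{"tx":0,"ty":0,"tz":40,"twist":0,"gripper":20},{"tx":0,"ty":0,"tz":53,"twist":0,"gripper":20},{"tx":0,"ty":0,"tz":61,"twist":0,"gripper":20},{"tx":0,"ty":0,"tz":63,"twist":0,"gripper":20}]' 20|sed -n 2p
python3 -m jog '[{"tx":0,"ty":0,"tz":0,"twist":0,"gripper":40},{"tx":0,"ty":0,"tz":0,"twist":0,"gripper":90},{"tx":0,"ty":0,"tz":0,"twist":0,"gripper":120},{"tx":0,"ty":0,"tz":0,"twist":0,"gripper":160},{"tx":0,"ty":0,"tz":0,"twist":0,"gripper":200}]' | sed -n '2p;4,6p'
python3 -m jog '[{"tx":0,"ty":0,"tz":0,"twist":0,"gripper":255},{"tx":0,"ty":0,"tz":0,"twist":0,"gripper":255},{"tx":0,"ty":0,"tz":0,"twist":0,"gripper":255},{"tx":0,"ty":0,"tz":0,"twist":0,"gripper":255}]'| sed -n '2p;4,6p'
python3 plan.py 30 433,-115,160,109.3 568,200.5,160,20.5 568,200.5,50,20.5
```

```text
eef_pos: [0.4313, -0.114, 0.002]
eef_pos: [0.4321, -0.1143, 0.003]
wrist_force: [-1.0, 0.2, 0.6]
width: 0.051
grasp_force: 0.0
eef_pos: [0.4317, -0.1142, 0.0027]
wrist_force: [-2.2, -0.3, 3.2]
width: 0.0398
grasp_force: 20.0
now [ 431.7 -114.2    2.7] psi 109.3 w 39.8
to 433,-115,160,109.3 2 calls
   [ -0.6   0.5 -78.6]  twist 0.0
   [ -0.6   0.5 -78.6]  twist 0.0
to 568,200.5,160,20.5 3 calls
   [84.4 77.2 -0. ]  twist 0.517
   [111.5  25.5  -0. ]  twist 0.517
   [109.5 -32.9   0. ]  twist 0.517
to 568,200.5,50,20.5 1 calls
   [  0.   0. 110.]  twist -0.0
```

```bash
python3 -m jog '[{"tx":0,"ty":0,"tz":-15,"twist":0,"gripper":255},{"tx":0,"ty":0,"tz":-45,"twist":0,"gripper":255},{"tx":0,"ty":0,"tz":-80,"twist":0,"gripper":255},{"tx":0,"ty":0,"tz":-120,"twist":0,"gripper":255},{"tx":0,"ty":0,"tz":-157,"twist":0,"gripper":255}]'|sed -n '2p;5,6p'
python3 -m jog '[{"tx":17,"ty":15,"tz":0,"twist":0.1,"gripper":255},{"tx":34,"ty":31,"tz":0,"twist":0.2,"gripper":255},{"tx":51,"ty":46,"tz":0,"twist":0.31,"gripper":255},{"tx":68,"ty":62,"tz":0,"twist":0.41,"gripper":255},{"tx":84,"ty":77,"tz":0,"twist":0.517,"gripper":255}]'|sed -n '2p;5,6p'
python3 -m jog '[{"tx":22,"ty":5,"tz":0,"twist":0.1,"gripper":255},{"tx":44,"ty":10,"tz":0,"twist":0.2,"gripper":255},{"tx":67,"ty":15,"tz":0,"twist":0.31,"gripper":255},{"tx":90,"ty":20,"tz":0,"twist":0.41,"gripper":255},{"tx":112,"ty":26,"tz":0,"twist":0.517,"gripper":255}]'|sed -n '2p;5,6p'
python3 plan.py 30 568,200.5,160,20.5
```

```text
eef_pos: [0.4315, -0.114, 0.1609]
width: 0.0398
grasp_force: 20.0
eef_pos: [0.4767, -0.0083, 0.1592]
width: 0.0397
grasp_force: 20.0
eef_pos: [0.5223, 0.0972, 0.159]
width: 0.0401
grasp_force: 20.0
now [522.3  97.2 159. ] psi 49.8 w 40.1
to 568,200.5,160,20.5 1 calls
   [108.5 -31.7  -1. ]  twist 0.512
```

```bash
python3 -m jog '[{"tx":24,"ty":-7,"tz":0,"twist":0.11,"gripper":255},{"tx":48,"ty":-14,"tz":0,"twist":0.22,"gripper":255},{"tx":72,"ty":-21,"tz":0,"twist":0.33,"gripper":255},{"tx":94,"ty":-28,"tz":0,"twist":0.43,"gripper":255},{"tx":108,"ty":-32,"tz":0,"twist":0.512,"gripper":255}]'|sed -n '2p;5,6p'
python3 -m jog '[{"tx":0,"ty":0,"tz":20,"twist":0,"gripper":255},{"tx":0,"ty":0,"tz":45,"twist":0,"gripper":255},{"tx":0,"ty":0,"tz":70,"twist":0,"gripper":255},{"tx":0,"ty":0,"tz":90,"twist":0,"gripper":255},{"tx":0,"ty":0,"tz":100,"twist":0,"gripper":255}]'|sed -n '2p;5,6p'
python3 -m jog '[{"tx":0,"ty":0,"tz":0,"twist":0,"gripper":255},{"tx":0,"ty":0,"tz":0,"twist":0,"gripper":255},{"tx":0,"ty":0,"tz":0,"twist":0,"gripper":255}]'|sed -n '2p;5,6p'
python3 plan.py 30 568,200.5,3,20.7
```

```text
eef_pos: [0.5671, 0.2011, 0.1588]
width: 0.0397
grasp_force: 20.0
eef_pos: [0.5652, 0.1991, 0.0566]
width: 0.0395
grasp_force: 20.0
eef_pos: [0.5682, 0.1997, 0.0613]
width: 0.04
grasp_force: 20.0
now [568.2 199.7  61.3] psi 20.7 w 40.0
to 568,200.5,3,20.7 1 calls
   [-0.1 -0.8 58.3]  twist 0.0
```

```bash
python3 -m jog '[{"tx":0,"ty":-1,"tz":18,"twist":0,"gripper":255},{"tx":0,"ty":-1,"tz":34,"twist":0,"gripper":255},{"tx":0,"ty":-1,"tz":46,"twist":0,"gripper":255},{"tx":0,"ty":-1,"tz":54,"twist":0,"gripper":255},{"tx":0,"ty":-1,"tz":58,"twist":0,"gripper":255}]'|sed -n '2p;4,6p'
python3 -m jog '[{"tx":0,"ty":0,"tz":0,"twist":0,"gripper":255},{"tx":0,"ty":0,"tz":0,"twist":0,"gripper":255},{"tx":0,"ty":0,"tz":0,"twist":0,"gripper":255}]'|sed -n '2p;4,6p'
python3 -m jog '[{"tx":0,"ty":0,"tz":0,"twist":0,"gripper":120},{"tx":0,"ty":0,"tz":0,"twist":0,"gripper":95},{"tx":0,"ty":0,"tz":0,"twist":0,"gripper":95},{"tx":0,"ty":0,"tz":-15,"twist":0,"gripper":95},{"tx":0,"ty":0,"tz":-50,"twist":0,"gripper":95}]'|sed -n '2p;4,6p'
python3 -m jog '[{"tx":0,"ty":0,"tz":-40,"twist":0,"gripper":95},{"tx":0,"ty":0,"tz":-80,"twist":0,"gripper":60},{"tx":0,"ty":0,"tz":-120,"twist":0,"gripper":50},{"tx":0,"ty":0,"tz":-130,"twist":0,"gripper":50}]'|sed -n '2p;4,6p'
python3 plan.py 40 384.5,296.3,185,20 384.5,296.3,68,20
```

```text
eef_pos: [0.5662, 0.2002, 0.0023]
wrist_force: [-14.5, -3.6, 30.9]
width: 0.0396
grasp_force: 20.0
eef_pos: [0.5666, 0.2003, 0.0025]
wrist_force: [-6.4, -2.2, 7.5]
width: 0.0401
grasp_force: 20.0
eef_pos: [0.5638, 0.1996, 0.0493]
wrist_force: [0.5, 0.1, 0.6]
width: 0.0583
grasp_force: 0.0
eef_pos: [0.5697, 0.2012, 0.1894]
wrist_force: [1.1, 0.0, 0.7]
width: 0.0739
grasp_force: 0.0
now [569.7 201.2 189.4] psi 20.7 w 73.9
to 384.5,296.3,185,20 2 calls
   [-69.8 -77.3   1.4]  twist 0.006
   [-70.3 -76.8   1.4]  twist 0.006
to 384.5,296.3,68,20 1 calls
   [-1.20e+00 -1.00e-01  1.17e+02]  twist -0.0
```

```bash
python3 -m jog '[{"tx":-10,"ty":-11,"tz":0,"twist":0,"gripper":40},{"tx":-26,"ty":-29,"tz":0,"twist":0,"gripper":40},{"tx":-42,"ty":-46,"tz":0,"twist":0,"gripper":40},{"tx":-57,"ty":-63,"tz":0,"twist":0,"gripper":40},{"tx":-70,"ty":-77,"tz":0,"twist":0.006,"gripper":40}]'|sed -n '2p;4,6p'
python3 -m jog '[{"tx":-16,"ty":-18,"tz":0,"twist":0,"gripper":40},{"tx":-32,"ty":-35,"tz":0,"twist":0,"gripper":40},{"tx":-48,"ty":-52,"tz":0,"twist":0,"gripper":40},{"tx":-61,"ty":-67,"tz":0,"twist":0,"gripper":40},{"tx":-70,"ty":-77,"tz":0,"twist":0,"gripper":40}]'|sed -n '2p;4,6p'
python3 -m jog '[{"tx":0,"ty":0,"tz":0,"twist":0,"gripper":40},{"tx":0,"ty":0,"tz":0,"twist":0,"gripper":40},{"tx":0,"ty":0,"tz":0,"twist":0,"gripper":40}]'|sed -n '2p;4,6p'
python3 plan.py 40 384.5,296.3,68,20
python3 - <<'E'
from h import *
C={}
for n in("top","scene"):
    d=grab(n); w=cloud(d).reshape(-1,3); C[n]=w
    r=np.hypot(*(w[:,:2]-[.568,.2005]).T)<.055
    q=w[r&(w[:,2]>.008)&(w[:,2]<.05)]; print(n,"car",len(q),cv2.minAreaRect(q[:,:2].astype(np.float32)*1000))
    r=np.hypot(*(w[:,:2]-[.3845,.2963]).T)<.04
    for a,b in((.02,.05),(.07,.105)):
        q=w[r&(w[:,2]>a)&(w[:,2]<b)]; print(n,len(q),circ(q[:,:2]) if len(q)>20 else 0)
d=grab("top");cv2.imwrite("pics/t4.png",d["frame"])
E
```

```text
eef_pos: [0.4708, 0.2479, 0.1791]
wrist_force: [0.6, -0.1, 0.0]
width: 0.0784
grasp_force: 0.0
eef_pos: [0.3786, 0.2955, 0.1795]
wrist_force: [-0.2, 0.7, -0.0]
width: 0.0786
grasp_force: 0.0
eef_pos: [0.3819, 0.295, 0.1813]
wrist_force: [0.3, -0.3, -0.1]
width: 0.0785
grasp_force: 0.0
now [381.9 295.  181.3] psi 20.4 w 78.5
to 384.5,296.3,68,20 1 calls
   [  2.9  -0.3 113.3]  twist 0.006
top car 908 ((567.2960205078125, 197.55911254882812), (91.07530975341797, 40.55308532714844), 20.40929412841797)
top 33 (array([0.38355189, 0.29372969]), np.float64(0.029028908394236608))
top 0 0
scene car 1216 ((564.4627075195312, 199.36630249023438), (91.89787292480469, 39.990657806396484), 20.239974975585938)
scene 583 (array([0.38296079, 0.29756308]), np.float64(0.02931547461652539))
scene 372 (array([0.38191855, 0.2965757 ]), np.float64(0.01927816672416376))
```

View pics/t4.png

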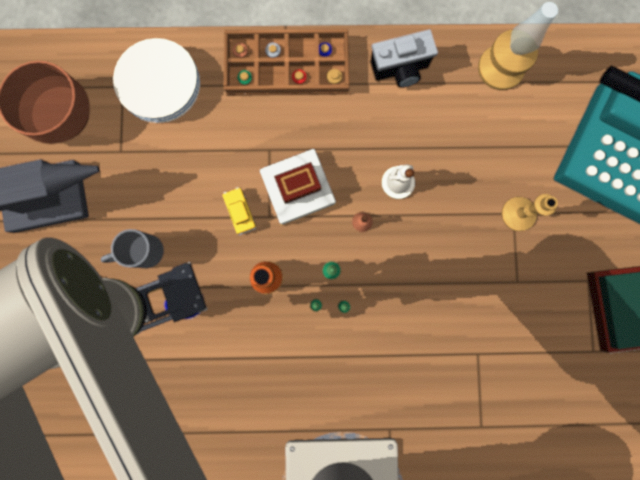

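Top view: the car (239,210) is parallel to the plinth's left edge, the box (298,183) is centred, and the others are unmoved. The gripper is over the blue vase. Descending to its neck.

```bash
python3 -m jog '[{"tx":1,"ty":0,"tz":20,"twist":0,"gripper":40},{"tx":2,"ty":0,"tz":40,"twist":0,"gripper":40},{"tx":2,"ty":0,"tz":55,"twist":0,"gripper":40},{"tx":2,"ty":0,"tz":60,"twist":0,"gripper":40},{"tx":2,"ty":0,"tz":60,"twist":0,"gripper":40}]' 25|sed -n '2p;4,6p'
python3 -m jog '[{"tx":0,"ty":0,"tz":0,"twist":0,"gripper":40},{"tx":0,"ty":0,"tz":0,"twist":0,"gripper":40}]'|sed -n '2p;4,6p'
python3 plan.py 40 384,296.4,69,20.4
```

```text
eef_pos: [0.3831, 0.2957, 0.1209]
wrist_force: [0.3, -0.6, 0.6]
width: 0.0783
grasp_force: 0.0
eef_pos: [0.3841, 0.2965, 0.1228]
wrist_force: [0.6, 0.4, -0.4]
width: 0.0782
grasp_force: 0.0
now [384.1 296.5 122.8] psi 20.4 w 78.2
to 384,296.4,69,20.4 1 calls
   [-0.3  0.1 53.8]  twist -0.0
```

```bash
python3 -m jog '[{"tx":0,"ty":0,"tz":15,"twist":0,"gripper":40},{"tx":0,"ty":0,"tz":30,"twist":0,"gripper":40},{"tx":0,"ty":0,"tz":43,"twist":0,"gripper":40},{"tx":0,"ty":0,"tz":51,"twist":0,"gripper":40},{"tx":0,"ty":0,"tz":53,"twist":0,"gripper":40}]' 25|sed -n '2p;4,6p'
python3 -m jog '[{"tx":0,"ty":0,"tz":0,"twist":0,"gripper":50},{"tx":0,"ty":0,"tz":0,"twist":0,"gripper":80},{"tx":0,"ty":0,"tz":0,"twist":0,"gripper":110},{"tx":0,"ty":0,"tz":0,"twist":0,"gripper":130},{"tx":0,"ty":0,"tz":0,"twist":0,"gripper":145}]'|sed -n '2p;4,6p'
python3 -m jog '[{"tx":0,"ty":0,"tz":0,"twist":0,"gripper":160},{"tx":0,"ty":0,"tz":0,"twist":0,"gripper":200},{"tx":0,"ty":0,"tz":0,"twist":0,"gripper":255},{"tx":0,"ty":0,"tz":0,"twist":0,"gripper":255},{"tx":0,"ty":0,"tz":0,"twist":0,"gripper":255}]'|sed -n '2p;4,6p'
python3 -m jog '[{"tx":0,"ty":0,"tz":-10,"twist":0,"gripper":255},{"tx":0,"ty":0,"tz":-35,"twist":0,"gripper":255},{"tx":0,"ty":0,"tz":-70,"twist":0,"gripper":255},{"tx":0,"ty":0,"tz":-105,"twist":0,"gripper":255},{"tx":0,"ty":0,"tz":-140,"twist":0,"gripper":255}]'|sed -n '2p;4,6p'
python3 -m jog '[{"tx":0,"ty":0,"tz":0,"twist":0,"gripper":255},{"tx":0,"ty":0,"tz":0,"twist":0,"gripper":255}]'|sed -n '2p;4,6p'
python3 plan.py 30 588,-253,208,20.4 588,-253,95,20.4
```

```text
eef_pos: [0.3826, 0.2956, 0.0671]
wrist_force: [0.2, -0.3, -0.6]
width: 0.0785
grasp_force: 0.0
eef_pos: [0.3837, 0.2963, 0.069]
wrist_force: [0.6, 0.5, 0.6]
width: 0.0473
grasp_force: 0.0
eef_pos: [0.3836, 0.2962, 0.0688]
wrist_force: [0.5, 1.2, 2.0]
width: 0.0398
grasp_force: 24.9
eef_pos: [0.3829, 0.2956, 0.2101]
wrist_force: [0.1, -0.2, -2.5]
width: 0.0398
grasp_force: 24.8
eef_pos: [0.3838, 0.2962, 0.2095]
wrist_force: [-0.9, -0.3, -2.5]
width: 0.0393
grasp_force: 24.8
now [383.8 296.2 209.5] psi 20.4 w 39.3
to 588,-253,208,20.4 4 calls
   [  0.  146.5   0.3]  twist -0.0
   [  0.  146.5   0.3]  twist -0.0
   [  0.  146.5   0.3]  twist -0.0
   [  0.  146.5   0.3]  twist -0.0
to 588,-253,95,20.4 1 calls
   [ -0.2   0.  113. ]  twist -0.0
```

```bash
python3 -m jog '[{"tx":0,"ty":15,"tz":0,"twist":0,"gripper":255},{"tx":0,"ty":40,"tz":0,"twist":0,"gripper":255},{"tx":0,"ty":75,"tz":0,"twist":0,"gripper":255},{"tx":0,"ty":110,"tz":0,"twist":0,"gripper":255},{"tx":0,"ty":145,"tz":0,"twist":0,"gripper":255}]'|sed -n '2p;6p'
python3 -m jog '[{"tx":0,"ty":33,"tz":0,"twist":0,"gripper":255},{"tx":0,"ty":66,"tz":0,"twist":0,"gripper":255},{"tx":0,"ty":99,"tz":0,"twist":0,"gripper":255},{"tx":0,"ty":132,"tz":0,"twist":0,"gripper":255},{"tx":0,"ty":165,"tz":0,"twist":0,"gripper":255}]'|sed -n '2p;6p'
python3 -m jog '[{"tx":0,"ty":33,"tz":0,"twist":0,"gripper":255},{"tx":0,"ty":66,"tz":0,"twist":0,"gripper":255},{"tx":0,"ty":99,"tz":0,"twist":0,"gripper":255},{"tx":0,"ty":132,"tz":0,"twist":0,"gripper":255},{"tx":0,"ty":160,"tz":0,"twist":0,"gripper":255}]'|sed -n '2p;6p'
python3 plan.py 30 588,-253,208,20.4
```

```text
eef_pos: [0.4328, 0.1587, 0.2063]
grasp_force: 24.9
eef_pos: [0.4903, 0.0042, 0.2063]
grasp_force: 24.8
eef_pos: [0.5461, -0.1457, 0.2059]
grasp_force: 24.8
now [ 546.1 -145.7  205.9] psi 20.3 w 40.1
to 588,-253,208,20.4 1 calls
   [  2.  115.1  -2.4]  twist -0.001
```

```bash
python3 -m jog '[{"tx":1,"ty":28,"tz":0,"twist":0,"gripper":255},{"tx":2,"ty":56,"tz":0,"twist":0,"gripper":255},{"tx":2,"ty":82,"tz":0,"twist":0,"gripper":255},{"tx":2,"ty":103,"tz":0,"twist":0,"gripper":255},{"tx":2,"ty":115,"tz":0,"twist":0,"gripper":255}]'|sed -n '2p;6p'
python3 -m jog '[{"tx":0,"ty":0,"tz":20,"twist":0,"gripper":255},{"tx":0,"ty":0,"tz":45,"twist":0,"gripper":255},{"tx":0,"ty":0,"tz":70,"twist":0,"gripper":255},{"tx":0,"ty":0,"tz":90,"twist":0,"gripper":255},{"tx":0,"ty":0,"tz":100,"twist":0,"gripper":255}]'|sed -n '2p;6p'
python3 -m jog '[{"tx":0,"ty":0,"tz":0,"twist":0,"gripper":255},{"tx":0,"ty":0,"tz":0,"twist":0,"gripper":255},{"tx":0,"ty":0,"tz":0,"twist":0,"gripper":255}]'|sed -n '2p;6p'
python3 plan.py 30 588,-252.5,69,20.4
python3 - <<'E'
from h import *
d=grab("scene"); cv2.imwrite("pics/s5.png",cv2.resize(d["frame"][60:260,160:400],(720,600)))
E
```

```text
eef_pos: [0.588, -0.2526, 0.2057]
grasp_force: 24.8
eef_pos: [0.5868, -0.2499, 0.1045]
grasp_force: 24.8
eef_pos: [0.59, -0.2519, 0.1103]
grasp_force: 24.8
now [ 590.  -251.9  110.3] psi 20.4 w 40.0
to 588,-252.5,69,20.4 1 calls
   [-2.2 -0.2 41.3]  twist -0.0
```

View pics/s5.png

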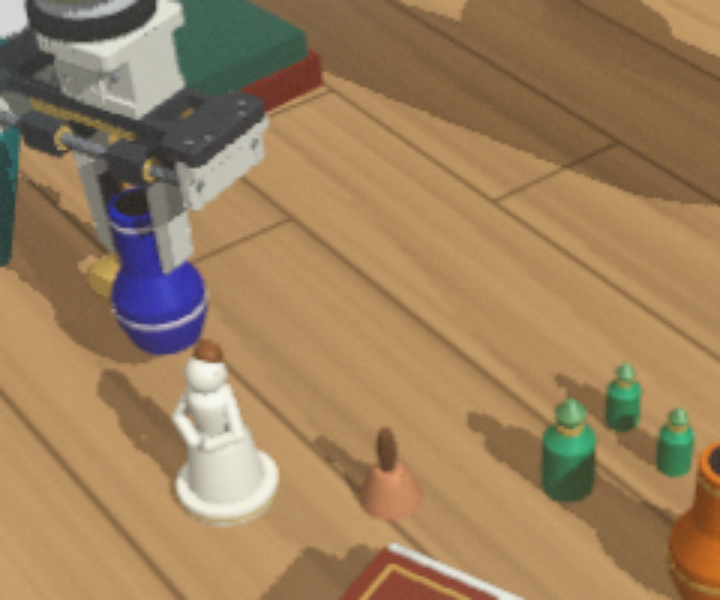

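The vase (160,280) hangs between the candlestick foot (100,270) and the figurine (225,440), both clear. Lowering it.

```bash
python3 -m jog '[{"tx":-1,"ty":0,"tz":12,"twist":0,"gripper":255},{"tx":-2,"ty":0,"tz":24,"twist":0,"gripper":255},{"tx":-2,"ty":0,"tz":33,"twist":0,"gripper":255},{"tx":-2,"ty":0,"tz":38,"twist":0,"gripper":255},{"tx":-2,"ty":0,"tz":41,"twist":0,"gripper":255}]'|sed -n '2p;4,6p'
python3 -m jog '[{"tx":0,"ty":0,"tz":0,"twist":0,"gripper":255},{"tx":0,"ty":0,"tz":0,"twist":0,"gripper":255},{"tx":0,"ty":0,"tz":0,"twist":0,"gripper":255}]'|sed -n '2p;4,6p'
```

```text
eef_pos: [0.5869, -0.2512, 0.0685]
wrist_force: [-11.1, 10.4, 27.8]
width: 0.0399
grasp_force: 25.2
eef_pos: [0.587, -0.2514, 0.0686]
wrist_force: [-5.7, 4.7, 10.2]
width: 0.0399
grasp_force: 25.0
```

```bash
python3 -m jog '[{"tx":0,"ty":0,"tz":0,"twist":0,"gripper":130},{"tx":0,"ty":0,"tz":0,"twist":0,"gripper":100},{"tx":0,"ty":0,"tz":0,"twist":0,"gripper":90},{"tx":0,"ty":0,"tz":0,"twist":0,"gripper":90},{"tx":0,"ty":0,"tz":-10,"twist":0,"gripper":90}]'|sed -n '2p;4,6p'
python3 -m jog '[{"tx":0,"ty":0,"tz":-25,"twist":0,"gripper":90},{"tx":0,"ty":0,"tz":-50,"twist":0,"gripper":90},{"tx":0,"ty":0,"tz":-80,"twist":0,"gripper":90},{"tx":0,"ty":0,"tz":-100,"twist":0,"gripper":90}]'|sed -n '2p;4,6p'
python3 plan.py 40 441.6,13.5,170,40 441.6,13.5,6,40
```

```text
eef_pos: [0.586, -0.2517, 0.0761]
wrist_force: [-0.6, 0.1, -1.3]
width: 0.0603
grasp_force: 0.0
eef_pos: [0.588, -0.2527, 0.1811]
wrist_force: [-0.1, -0.0, 0.2]
width: 0.0601
grasp_force: 0.0
now [ 588.  -252.7  181.1] psi 20.4 w 60.1
to 441.6,13.5,170,40 2 calls
   [ -22.3 -150.3    5.1]  twist -0.171
   [   3.6 -151.9    5.2]  twist -0.171
to 441.6,13.5,6,40 1 calls
   [ -0.3  -0.4 164. ]  twist -0.0
```

```bash
python3 -m jog '[{"tx":-3,"ty":-20,"tz":0,"twist":-0.03,"gripper":90},{"tx":-8,"ty":-52,"tz":1,"twist":-0.06,"gripper":90},{"tx":-13,"ty":-86,"tz":3,"twist":-0.1,"gripper":90},{"tx":-18,"ty":-119,"tz":4,"twist":-0.14,"gripper":90},{"tx":-22,"ty":-150,"tz":5,"twist":-0.171,"gripper":90}]'|sed -n '2p'
python3 -m jog '[{"tx":1,"ty":-36,"tz":1,"twist":-0.04,"gripper":90},{"tx":2,"ty":-72,"tz":2,"twist":-0.08,"gripper":90},{"tx":3,"ty":-108,"tz":3,"twist":-0.12,"gripper":90},{"tx":4,"ty":-135,"tz":5,"twist":-0.16,"gripper":90},{"tx":4,"ty":-152,"tz":5,"twist":-0.171,"gripper":90}]'|sed -n '2p'
python3 -m jog '[{"tx":0,"ty":0,"tz":20,"twist":0,"gripper":90},{"tx":0,"ty":0,"tz":45,"twist":0,"gripper":90},{"tx":0,"ty":0,"tz":60,"twist":0,"gripper":90},{"tx":0,"ty":0,"tz":65,"twist":0,"gripper":90},{"tx":0,"ty":0,"tz":65,"twist":0,"gripper":90}]'|sed -n '2p'
python3 -m jog '[{"tx":0,"ty":0,"tz":0,"twist":0,"gripper":90},{"tx":0,"ty":0,"tz":0,"twist":0,"gripper":90}]'|sed -n '2p;4,6p'
python3 plan.py 40 442,13.5,6,40
python3 - <<'E'
from h import *
d=grab("scene"); w=cloud(d).reshape(-1,3)
r=np.hypot(*(w[:,:2]-[.442,.0135]).T)<.025
q=w[r&(w[:,2]>.006)&(w[:,2]<.042)]; print("perf scene",circ(q[:,:2]))
r=np.hypot(*(w[:,:2]-[.588,-.252]).T)<.04
for a,b in((.02,.045),(.07,.105)):
    q=w[r&(w[:,2]>a)&(w[:,2]<b)]; print("vase",len(q),circ(q[:,:2]))
cv2.imwrite("pics/s6.png",cv2.resize(d["frame"][60:260,160:430],(756,560)))
d=grab("top");w=cloud(d).reshape(-1,3);r=np.hypot(*(w[:,:2]-[.588,-.252]).T)<.04
for a,b in((.02,.045),(.1,.12)):
    q=w[r&(w[:,2]>a)&(w[:,2]<b)]; print("vase top",len(q),circ(q[:,:2]))
E
```

```text
eef_pos: [0.5137, -0.1183, 0.1734]
eef_pos: [0.4406, 0.0156, 0.1683]
eef_pos: [0.4412, 0.0141, 0.1027]
eef_pos: [0.4423, 0.014, 0.104]
wrist_force: [0.6, -0.0, 0.6]
width: 0.0602
grasp_force: 0.0
now [442.3  14.  104. ] psi 40.0 w 60.2
to 442,13.5,6,40 1 calls
   [-0.7  0.  97.9]  twist -0.0
perf scene (array([0.43997236, 0.01362018]), np.float64(0.016808787041131777))
vase 194 (array([ 0.58506439, -0.25301538]), np.float64(0.03152038169778566))
vase 266 (array([ 0.58573461, -0.25162572]), np.float64(0.018678136071209304))
vase top 130 (array([ 0.58744136, -0.25059822]), np.float64(0.03146284137384741))
vase top 393 (array([ 0.58672439, -0.2494743 ]), np.float64(0.014690366968277966))
```

View pics/s6.png

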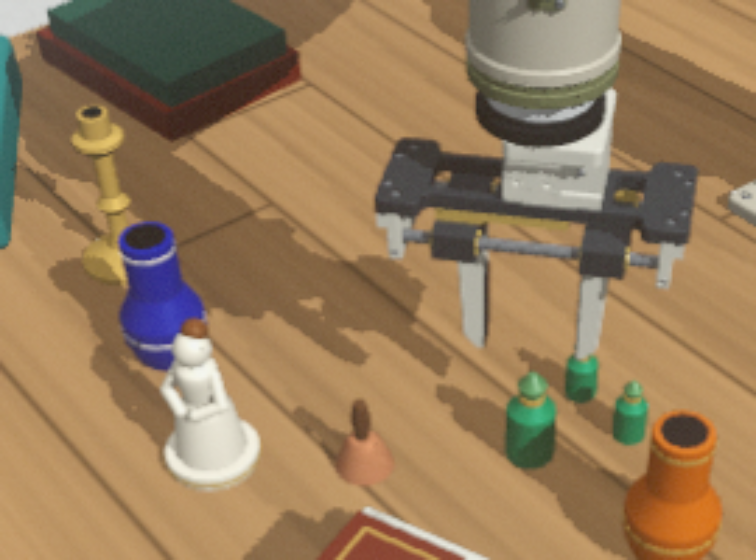

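The vase stands upright about 2 mm from the midpoint. The gripper is over the large bottle (530,430), with the small ones at (580,378) and (630,415). Grasping the bottle.

```bash
python3 -m jog '[{"tx":-1,"ty":0,"tz":20,"twist":0,"gripper":90},{"tx":-1,"ty":0,"tz":45,"twist":0,"gripper":90},{"tx":-1,"ty":0,"tz":68,"twist":0,"gripper":90},{"tx":-1,"ty":0,"tz":85,"twist":0,"gripper":90},{"tx":-1,"ty":0,"tz":95,"twist":0,"gripper":90}]' 20|sed -n '2p;4,6p'
python3 -m jog '[{"tx":0,"ty":0,"tz":0,"twist":0,"gripper":90},{"tx":0,"ty":0,"tz":0,"twist":0,"gripper":110},{"tx":0,"ty":0,"tz":0,"twist":0,"gripper":130},{"tx":0,"ty":0,"tz":0,"twist":0,"gripper":145},{"tx":0,"ty":0,"tz":0,"twist":0,"gripper":155}]'|sed -n '2p;4,6p'
python3 -m jog '[{"tx":0,"ty":0,"tz":0,"twist":0,"gripper":165},{"tx":0,"ty":0,"tz":0,"twist":0,"gripper":200},{"tx":0,"ty":0,"tz":0,"twist":0,"gripper":255},{"tx":0,"ty":0,"tz":0,"twist":0,"gripper":255},{"tx":0,"ty":0,"tz":0,"twist":0,"gripper":255}]'|sed -n '2p;4,6p'
```

```text
eef_pos: [0.4399, 0.0135, 0.0065]
wrist_force: [-0.1, -0.1, -0.0]
width: 0.0605
grasp_force: 0.0
eef_pos: [0.4412, 0.0134, 0.0084]
wrist_force: [-1.4, 2.5, 1.7]
width: 0.0377
grasp_force: 1.2
eef_pos: [0.441, 0.0136, 0.0082]
wrist_force: [-2.0, 1.7, 6.1]
width: 0.0357
grasp_force: 20.0
```

```bash
python3 -m jog '[{"tx":0,"ty":0,"tz":-10,"twist":0,"gripper":255},{"tx":0,"ty":0,"tz":-35,"twist":0,"gripper":255},{"tx":0,"ty":0,"tz":-70,"twist":0,"gripper":255},{"tx":0,"ty":0,"tz":-105,"twist":0,"gripper":255},{"tx":0,"ty":0,"tz":-130,"twist":0,"gripper":255}]'|sed -n '2p;4,6p'
python3 -m jog '[{"tx":0,"ty":0,"tz":0,"twist":0,"gripper":255},{"tx":0,"ty":0,"tz":0,"twist":0,"gripper":255}]'|sed -n '2p;4,6p'
python3 plan.py 30 613.7,78,138,40 613.7,78,90,40
```

```text
eef_pos: [0.4412, 0.0133, 0.1405]
wrist_force: [-0.0, -0.4, -1.9]
width: 0.0355
grasp_force: 20.0
eef_pos: [0.4408, 0.0133, 0.1378]
wrist_force: [-0.6, 0.2, -2.2]
width: 0.0357
grasp_force: 20.0
now [440.8  13.3 137.8] psi 40.0 w 35.7
to 613.7,78,138,40 2 calls
   [87.  30.8 -0. ]  twist -0.0
   [87.  30.8 -0. ]  twist -0.0
to 613.7,78,90,40 1 calls
   [-0. -0. 48.]  twist -0.0
```

```bash
python3 -m jog '[{"tx":10,"ty":4,"tz":0,"twist":0,"gripper":255},{"tx":28,"ty":10,"tz":0,"twist":0,"gripper":255},{"tx":48,"ty":17,"tz":0,"twist":0,"gripper":255},{"tx":68,"ty":24,"tz":0,"twist":0,"gripper":255},{"tx":87,"ty":31,"tz":0,"twist":0,"gripper":255}]'|sed -n '2p;6p'
python3 -m jog '[{"tx":20,"ty":7,"tz":0,"twist":0,"gripper":255},{"tx":40,"ty":14,"tz":0,"twist":0,"gripper":255},{"tx":60,"ty":21,"tz":0,"twist":0,"gripper":255},{"tx":77,"ty":27,"tz":0,"twist":0,"gripper":255},{"tx":87,"ty":31,"tz":0,"twist":0,"gripper":255}]'|sed -n '2p;6p'
python3 -m jog '[{"tx":0,"ty":0,"tz":10,"twist":0,"gripper":255},{"tx":0,"ty":0,"tz":22,"twist":0,"gripper":255},{"tx":0,"ty":0,"tz":34,"twist":0,"gripper":255},{"tx":0,"ty":0,"tz":40,"twist":0,"gripper":255},{"tx":0,"ty":0,"tz":40,"twist":0,"gripper":255}]'|sed -n '2p;6p'
python3 -m jog '[{"tx":0,"ty":0,"tz":0,"twist":0,"gripper":255},{"tx":0,"ty":0,"tz":0,"twist":0,"gripper":255},{"tx":0,"ty":0,"tz":0,"twist":0,"gripper":255}]'|sed -n '2p;6p'
python3 plan.py 30 613.7,78,73,40
```

```text
eef_pos: [0.5263, 0.0459, 0.1349]
grasp_force: 20.0
eef_pos: [0.6131, 0.0781, 0.1344]
grasp_force: 20.0
eef_pos: [0.6121, 0.0775, 0.0955]
grasp_force: 20.0
eef_pos: [0.6143, 0.0778, 0.0985]
grasp_force: 20.0
now [614.3  77.8  98.5] psi 40.0 w 35.9
to 613.7,78,73,40 1 calls
   [-0.4 -0.6 25.5]  twist -0.0
```

Run:
```python
from h import *
d=grab("scene"); cv2.imwrite("pics/s7.png",cv2.resize(d["frame"][180:340,200:400],(700,560)))
```

```text
(no output)
```

View pics/s7.png

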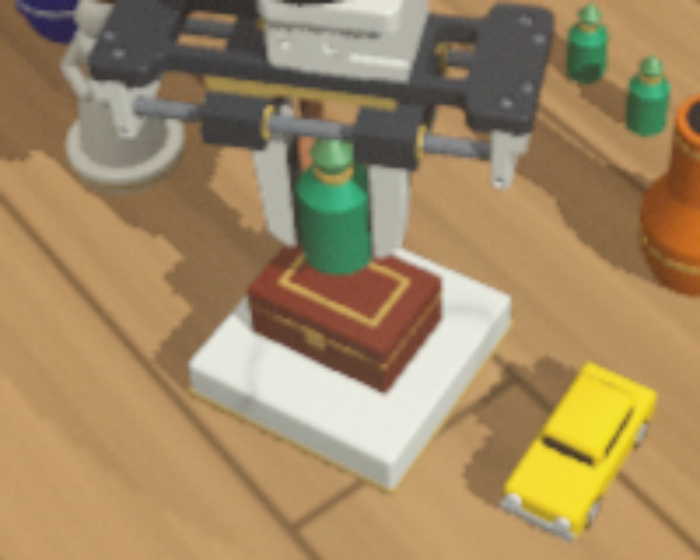

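The bottle (335,220) hangs upright above the lid (345,285), and the car (585,450) is parallel to the plinth edge. Lowering gently.

```bash
python3 -m jog '[{"tx":0,"ty":-1,"tz":8,"twist":0,"gripper":255},{"tx":0,"ty":-1,"tz":15,"twist":0,"gripper":255},{"tx":0,"ty":-1,"tz":20,"twist":0,"gripper":255},{"tx":0,"ty":-1,"tz":23,"twist":0,"gripper":255},{"tx":0,"ty":-1,"tz":25,"twist":0,"gripper":255}]'|sed -n '2p;4,6p'
python3 -m jog '[{"tx":0,"ty":0,"tz":0,"twist":0,"gripper":255},{"tx":0,"ty":0,"tz":0,"twist":0,"gripper":255},{"tx":0,"ty":0,"tz":0,"twist":0,"gripper":255}]'|sed -n '2p;4,6p'
```

```text
eef_pos: [0.6126, 0.0786, 0.0732]
wrist_force: [-11.3, -0.6, 20.1]
width: 0.0355
grasp_force: 20.0
eef_pos: [0.613, 0.0786, 0.0733]
wrist_force: [-4.9, 0.4, 5.5]
width: 0.0352
grasp_force: 20.0
```

```bash
python3 -m jog '[{"tx":0,"ty":0,"tz":0,"twist":0,"gripper":145},{"tx":0,"ty":0,"tz":0,"twist":0,"gripper":110},{"tx":0,"ty":0,"tz":0,"twist":0,"gripper":90},{"tx":0,"ty":0,"tz":0,"twist":0,"gripper":90},{"tx":0,"ty":0,"tz":-10,"twist":0,"gripper":90}]'|sed -n '2p;4,6p'
python3 -m jog '[{"tx":0,"ty":0,"tz":-25,"twist":0,"gripper":90},{"tx":0,"ty":0,"tz":-55,"twist":0,"gripper":90},{"tx":0,"ty":0,"tz":-90,"twist":0,"gripper":90},{"tx":0,"ty":0,"tz":-110,"twist":0,"gripper":90}]'|sed -n '2p;4,6p'
python3 -m jog '[{"tx":-30,"ty":-20,"tz":0,"twist":0,"gripper":90},{"tx":-70,"ty":-40,"tz":0,"twist":0,"gripper":90},{"tx":-110,"ty":-60,"tz":0,"twist":0,"gripper":90},{"tx":-150,"ty":-80,"tz":0,"twist":0,"gripper":90},{"tx":-170,"ty":-90,"tz":0,"twist":0,"gripper":90}]'|sed -n '1,2p;4,6p'
python3 -m jog '[{"tx":0,"ty":0,"tz":0,"twist":0,"gripper":90},{"tx":0,"ty":0,"tz":0,"twist":0,"gripper":90},{"tx":0,"ty":0,"tz":0,"twist":0,"gripper":90}]'|sed -n '1,2p'
python3 - <<'E'
from h import *
for n in("top","scene"):
    d=grab(n); w=cloud(d).reshape(-1,3); cv2.imwrite(f"pics/{n}8.png",d["frame"])
    def sel(c,r,a,b): return w[(np.hypot(*(w[:,:2]-c).T)<r)&(w[:,2]>a)&(w[:,2]<b)]
    q=sel([.613,.078],.06,.055,.072); print(n,"box",cv2.minAreaRect(q[:,:2].astype(np.float32)*1000))
    q=sel([.613,.078],.03,.075,.107); print("perf",len(q),circ(q[:,:2]), sel([.613,.078],.03,.1,.2)[:,2].max())
    q=sel([.613,.078],.09,.024,.037); print("plinth",cv2.minAreaRect(q[:,:2].astype(np.float32)*1000))
    q=sel([.567,.199],.055,.008,.05); print("car",cv2.minAreaRect(q[:,:2].astype(np.float32)*1000))
E
```

```text
eef_pos: [0.6118, 0.0784, 0.0811]
wrist_force: [-1.1, 0.1, -0.2]
width: 0.06
grasp_force: 0.0
eef_pos: [0.6145, 0.0786, 0.197]
wrist_force: [0.1, 0.4, -0.1]
width: 0.0604
grasp_force: 0.0
clock: 33.15
eef_pos: [0.4226, 0.0378, 0.193]
wrist_force: [0.1, -0.6, 0.1]
width: 0.0605
grasp_force: 0.0
clock: 33.45
eef_pos: [0.426, 0.0384, 0.1933]
top box ((615.5711059570312, 76.10150146484375), (57.12775802612305, 80.28761291503906), 20.550575256347656)
perf 67 (array([0.61523914, 0.07658162]), np.float64(0.01750894888329289)) 0.1454928815309955
plinth ((615.178955078125, 77.9371109008789), (120.4782943725586, 120.16712188720703), 20.594453811645508)
car ((576.991455078125, 201.0930633544922), (70.97369384765625, 40.63282012939453), 20.693056106567383)
scene box ((612.9224853515625, 77.46029663085938), (57.77816390991211, 82.10955047607422), 21.33602523803711)
perf 270 (array([0.61223526, 0.07768025]), np.float64(0.017133070934346017)) 0.14168274223423125
plinth ((611.5630493164062, 79.6739730834961), (121.78230285644531, 120.56963348388672), 20.568775177001953)
car ((563.9767456054688, 199.38812255859375), (91.68988800048828, 40.54217529296875), 19.981464385986328)
```

View pics/scene8.png

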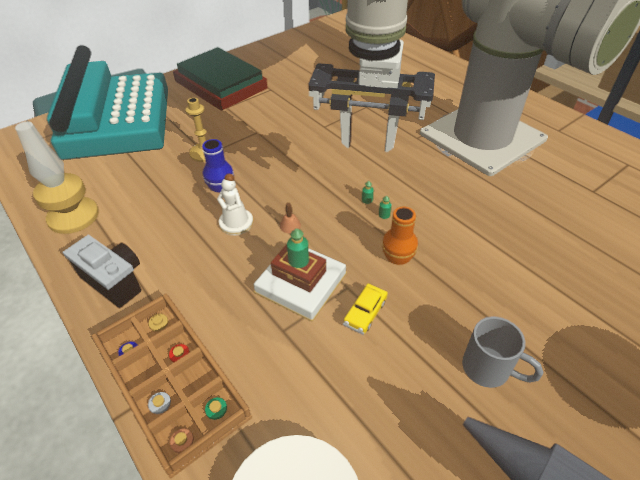

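The scene view shows everything in place: the bottle upright on the box at (298,250), the car at (367,307), the blue vase at (215,165) between candlestick and figurine. The car measures about 2.5 mm off its spot, and nothing touches the robot.

```bash
python3 -c "
from bench import ticket; print(ticket.sign_off())"
```

```text
the job is handed in; nothing more can be done
None
```

I handed the job in at about 33 s: the vase, box, bottle and car all measured within about 3 mm of their spots and upright, and the other five objects looked unmoved; the sign-off returned no verdict.

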